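# Release the ratchet clamp and take out the block

### The arm

A 6-joint arm with a two-finger parallel gripper is mounted at the origin on a cart in front of the work surface, level with it; the furniture and walls round the work are solid. World frame = base frame: x ahead of the robot, y to its left, z up, the work surface at z = 0. Lengths are in mm, angles in rad, forces in N, time in s.
With the tool pointing down it reaches from about 400 to 825 mm from the base axis. Payload 7 kg.
Tool frame: the origin (TCP) lies on the centre line of the jaws, within the pads' length; the fingertips stand 22 mm ahead of it and the grasp point (between the pads) lies 3 mm ahead of it; z points along the fingers, y is the line along which they close (so a half turn about z gives the same grasp; the last joint's range is limited). The gripper opens to 85 mm and grips with 20 to 120 N. Pads are 22 mm wide; open, the fingers measure 114 mm over their backs; the gripper's body (76 mm by 85 mm) begins 54 mm behind the grasp point. The pads swing forward as they close: fully open they stand 13 mm farther back than shut.
Start: joints at [1.619, 0.359, 0.012, 0, -1.224, -0.288], TCP at [160.329, 655.66, 229.302] pointing down, gripper open.
Joint ranges: [-3.07, 3.07], [-1.43, 2.12], [-1.02, 1.25], [-3.03, 1.67], [-3.05, -0], [-3.03, 3.03]. Speed limits (rad/s): [2.39, 2.39, 3.01, 3.14, 3.14, 3.14].

### API

Orientations are given as a rotation vector (axis times angle).
In Python, from rig import sensors, optics, order gives the robot as it stands.
- The arm moves only by the shell command python3 -m crank 'ROWS' [OPENING]. ROWS is JSON, a list of rows, each an object of numbers: "dx", "dy", "dz": the shift along the world's x, y, z in m; "roll": the turn about the world's z in rad. A call has 1 to 20 rows; each row shifts and turns the commanded pose from where the row before left it; what a row does not reach is not made up. A row lasts 1/12 s, in which the tool goes at most 41.7 mm and 7.16 degrees, less where a joint would pass 70% of its speed; a pose out of reach is approached as far as the arm can. A call with a gripper value outside its range is refused whole. OPENING is the opening, from 0 (shut) to 1 (fully open), set as the call begins (- or left out, the last holds). The fingers move at their own pace and stop on an object; the grip force is fixed at half the most. Time passes only in rows, so rows that do not move let the fingers close. It gives the time, the measured TCP pose, the force, the opening and the grip force at its end, in the units of the state.
- sensors.observe(): the state, without advancing time (a new reading comes with each control period).
- optics.get_image(name): name is "side" or "top" or "wrist"; returns a dict with "color" (420x560x3 uint8, red, green, blue), "depth" (420x560 float32, mm along the optical axis (not along the pixel's ray), 0 where there is no reading), "K" (3x3 intrinsics, pixels), "world_to_cam" (4x4, takes a point from world to camera coordinates); the wrist camera has in their place "hand_eye" (4x4, takes a point from camera to tool coordinates, whose origin is the TCP and whose axes are the flange's). Camera axes: x right, y down, z forward; pixel columns grow to the right and rows downward; lengths in mm; the calibration is good to about 2 mm. A picture is of the moment at which its call begins: read the wrist's pose just before it.
- order.sign_off(): hands the job in; it is judged then, once.
The state is a dict: "t": time; "q": joint angles; "joint_vel": joint speeds; "joint_efforts": joint torques, N m; "position": TCP position; "tcp_rot": TCP orientation; "contact_force": force on the tool from outside, world axes, zero at the start; "moment": the same for the moment, N m; "finger_gap": finger opening in mm; "gripper_force": force on a finger pad.
Only numpy, scipy, OpenCV 4.12 (cv2) and the standard library are available. Lean on these libraries where they do the work, as an engineer would, in place of code of your own. Each camera call takes 0.05 s, during which the arm holds its last target. There are 200 camera calls.

### The job

Free the aluminium block from the ratchet clamp: press the steel button on the red pawl's tail straight down until the sprung pawl lifts off the ratchet wheel, and keep it down while the jaw runs all the way back; press with feeling, since about 12 N is enough and 20 N bends the pawl. Then lift the freed block out, set it down upright inside the blue tray without dropping it, let go, and leave the other things where they lie. Do not drag the block out while it is still clamped.

Things in the scene. Friction and masses are not known exactly. Their poses are not given: they have to be found in the camera images.
- clamp: Ratchet clamp fixed to the bench: green base plate 105 x 290 x 12 mm; origin at the centre of its underside, on the bench; z up, y along the plate from the steel fence (y -144 to -130 mm, top z 44) to the release button. The block stands on the plate (z 12 mm) between the fence and the jaw's rubber pad, centred at x 0, y -100. Jaw: dark steel, 56 mm wide, top z 47.
- button_foot (a point): Point on the base plate's top straight below the release button, at x -22, y 132, z 12 mm of the clamp. The button is a slightly domed, polished and oiled (slippery) steel screw head, 18 mm across, on the red pawl's tail. How far the screw is turned out was left to the last user and is not measured: before pressing, the button's top is anywhere from 68 to 94 mm above this point.
- pawl_pivot (a point): Pivot of the red pawl, at x -22, y 87, z 81 mm of the clamp. The nose (towards -y, top at z 97) hooks a tooth; the button lies 45 mm from the pivot towards +y. Button force: 3 to 6 N to start, up to 11 N as the nose clears the tooth after 4 to 6 mm, then 6 to 9 N; hard stop after about 9 mm. Over 20 N on the pawl bends it. Let go, the pawl snaps back into the next tooth.
- wheel_axis (a point): Axis of the steel ratchet wheel, at x -22, y 42, z 51 mm of the clamp; wheel 68 mm over its 20 teeth, in the clamp's y-z plane, geared to the jaw: one tooth is 4.7 mm of jaw travel.
- pawl (a joint): Angle of the red pawl, rad: about -0.02 with its nose in a tooth, grows as the button goes down (the button is 45 mm from the pivot), off the teeth above about 0.13, stop at 0.18.
- jaw (a joint): Travel of the clamp's jaw, m, away from the fence (along the clamp's +y): 0 clamping the block, 0.025 fully back at its stop. A spring drives it back, with an oil damper, in about 2 s once the pawl is off the wheel and kept off; its rubber pad stays on the block for the first 3 mm.
- alu_block: Milled aluminium block with two bores, 45 mm (its x) x 60 mm (its y) x 32 mm high, 0.15 to 0.31 kg; origin at the centre of its underside, z up. Clamped with its y along the clamp's y; the two 45 mm-apart faces are free to grasp.
- tray: Blue open parts tray, fixed, 130 (x) x 150 (y) x 20 mm high, walls 4 mm; origin at the centre of its underside; its floor is 4 mm above the bench.
- hammer: Bystander: hammer with wooden shaft, 95 x 282 x 24 mm; origin under its centre.
- spanner_17: Bystander: steel combination spanner, 30 x 186 x 8 mm.
- collet_0: Bystander: steel collet, 29 mm across, 32 mm high.
- rusty_sleeve: Bystander: brown rusty sleeve, 40 mm across, 42 mm high.
Not all that is in view belongs to the job. Leave any pink look-alike of the alu_block alone.

How it is judged (in metres and radians):
On the way:
1. the jaw has run all the way back (within 3 mm of its stop) with the block still standing on the clamp's plate (value of joint jaw above 0.022 m and height (world z) of alu_block below 0.02 m), for 0.2 s.
At the end, for the whole second after the job is handed in: The jaw is still within 3 mm of fully back; the block stands at rest on the floor of the tray, inside its walls, upright within 0.12 rad (underside less than 9 mm above the bench), and is released (value of joint jaw above 0.022 m and x of alu_block in the frame of tray between -0.045 and 0.045 m and y of alu_block in the frame of tray between -0.052 and 0.052 m and height (world z) of alu_block below 0.009 m and angle between alu_block's own z axis and vertical below 0.12 rad and linear speed of alu_block below 0.02 m/s); the robot touches nothing.
It fails at once if the pawl or its button is pressed with more than 20 N (contact force between any of the fingers, the arm and pawl above 20 N).
It fails at once if the block is drawn up while the jaw is less than 20 mm back (value of joint jaw below 0.02 m and height (world z) of alu_block above 0.022 m).
It fails at once if the block is let go over the tray with its underside more than 25 mm above the bench (dropped in) (contact force between the fingers and alu_block below 0.05 N and horizontal distance between alu_block and tray below 0.09 m and height (world z) of alu_block above 0.025 m).
It fails at once if a bystander is moved more than 30 mm (distance of any of hammer, spanner_17, collet_0, rusty_sleeve from where it was at the start of the episode above 0.03 m).
It also fails if it takes over 59 s, if anything falls off the work surface, if the arm or the gripper's body presses on something with over 40 N, if the wrist force passes 120 N, or if a joint passes its speed limit or range.

## Working session

There is one attempt and no reset: what is moved stays moved. The work goes in short steps, Python scripts to look and compute and a shell command to move; the robot and the scene stay as the last step left them, time stands still between calls to the robot, and variables do not carry over. Pictures are saved under pics/ and viewed, at most 10 in all, crops included, and the job is handed in when it is done.

```bash
mkdir -p pics; ls
python3 - <<'E'
from rig import sensors, optics
import cv2, numpy as np, pickle
print(sensors.observe())
d={}
for n in("top","side"):
    im=optics.get_image(n); d[n]=im
    cv2.imwrite(f"pics/{n}0.png",im["color"][:,:,::-1])
    print(n,im["K"].tolist(),np.round(im["world_to_cam"],3).tolist())
pickle.dump(d,open("d0.pkl","wb"))
E
```

```text
pics
{'t': 0.0, 'q': array([ 1.61909077e+00,  3.59380789e-01,  1.10741506e-02, -3.43683293e-04,
       -1.22410668e+00, -2.88102052e-01]), 'joint_vel': array([ 0.00083116, -0.00092541, -0.00011531, -0.00085   , -0.00011715,
       -0.00118539]), 'joint_efforts': array([ 4.67710797e-04, -5.83317375e+01,  2.93424922e+01,  6.93675399e+00,
       -5.74752252e-03,  1.87303920e-05]), 'position': array([160.2347406 , 655.21128994, 228.37545115]), 'tcp_rot': array([ 3.11737806e+00, -3.75772228e-01, -7.51796754e-05]), 'contact_force': array([0.17018069, 0.03668218, 0.25070039]), 'moment': array([-0.00155913, -0.02589749, -0.04400225]), 'gripper_force': 0.0, 'finger_gap': 85.1242740557329}
top [[485.5277916723835, 0.0, 273.3612551440269], [0.0, 485.5277916723835, 204.37682827252814], [0.0, 0.0, 1.0]] [[0.005, -1.0, -0.006, 234.481], [-0.997, -0.005, -0.083, 587.154], [0.083, 0.007, -0.996, 1353.93], [0.0, 0.0, 0.0, 1.0]]
side [[544.3833657838064, 0.0, 281.1038667474739], [0.0, 544.3833657838064, 202.55381752921332], [0.0, 0.0, 1.0]] [[0.894, -0.449, 0.002, -419.461], [-0.206, -0.415, -0.886, 314.401], [0.398, 0.792, -0.463, 837.503], [0.0, 0.0, 0.0, 1.0]]
```

View pics/top0.png

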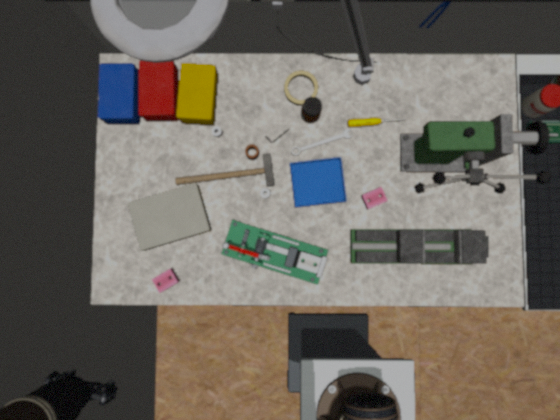

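View pics/side0.png

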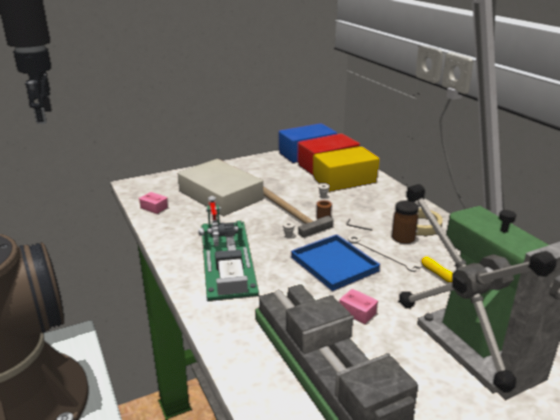

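The top view shows the clamp at about (275,252), with its fence and the aluminium block to the right at (312,263) and the red pawl to the left at (240,250). The tray is at (318,182). The pink look-alikes are at (374,197) and (165,281). The side view agrees: block at (232,273), red pawl at (213,210). Next I fit the clamp and tray poses from depth and colour.

```bash
cat > h.py <<'E'
import numpy as np, cv2
def world(im,T=None):
    "per-pixel world points (mm); T = cam->world for the wrist"
    K=im["K"];d=im["depth"].astype(float)
    if T is None:T=np.linalg.inv(im["world_to_cam"])
    v,u=np.indices(d.shape)
    P=np.stack([(u-K[0,2])/K[0,0]*d,(v-K[1,2])/K[1,1]*d,d],-1)
    return P@T[:3,:3].T+T[:3,3]
def rect(p):
    (c,s,a)=cv2.minAreaRect(p[:,:2].astype(np.float32)); return np.round(c,1),np.round(s,1),round(a,2)
E
python3 - <<'E'
import pickle,numpy as np,cv2
from h import *
d=pickle.load(open("d0.pkl","rb"))
for n in d:
    im=d[n];W=world(im);hsv=cv2.cvtColor(im["color"],cv2.COLOR_RGB2HSV);H,S,V=np.moveaxis(hsv,-1,0)
    ok=(im["depth"]>0)&(W[...,0]>250)&(W[...,0]<800)&(W[...,1]>-150)&(W[...,1]<500)
    g=ok&(H>55)&(H<90)&(S>110)&(W[...,1]>50)
    b=ok&(H>98)&(H<125)&(S>150)
    r=ok&((H<5)|(H>174))&(S>190)&(W[...,0]<500)&(W[...,2]>40)
    for k,m in dict(green=g,blue=b,red=r).items():
        l,nn=cv2.connectedComponents(m.astype(np.uint8))[1],0
        p=W[m]
        if len(p): print(n,k,len(p),rect(p),np.round(np.percentile(p[:,2],[5,50,95]),1),np.round(np.median(p,0),1))
    t=W[(W[...,0]>300)&(W[...,0]<700)&(abs(W[...,1]-100)<200)&ok][:,2]
    print(n,"bench z",np.median(t[abs(t)<8]))
    # block top, stuff at heights
im=d["top"];c=cv2.resize(im["color"][215:290,215:335],None,fx=6,fy=6,interpolation=cv2.INTER_CUBIC)
cv2.imwrite("pics/crop1.png",c[:,:,::-1])
E
```

```text
top green 1223 (array([452.9, 234.6]), array([279.2,  95.9]), 72.67) [ 6.2 10.9 55.6] [468.3 257.8  10.9]
top blue 2117 (array([652.8, 110.8]), array([124.4, 144.6]), 6.52) [-1.7  3.   9.3] [653.5 111.2   3. ]
top red 77 (array([455.7, 317.4]), array([76.9,  8.2]), 73.77) [76.8 87.7 97. ] [454.5 315.4  87.7]
top bench z -0.581640491807434
side green 774 (array([450.8, 227.1]), array([280.5,  96.3]), 72.86) [ 8.  11.2 50.5] [438.9 186.9  11.2]
side blue 2532 (array([653.1, 109. ]), array([131.8, 154.4]), 6.71) [ 1.3  4.  18.1] [654.5 110.    4. ]
side red 45 (array([457. , 319.6]), array([94.5,  8.7]), 73.95) [76.7 90.8 95.8] [451.4 296.8  90.8]
side bench z -0.7476767126403274
```

View pics/crop1.png

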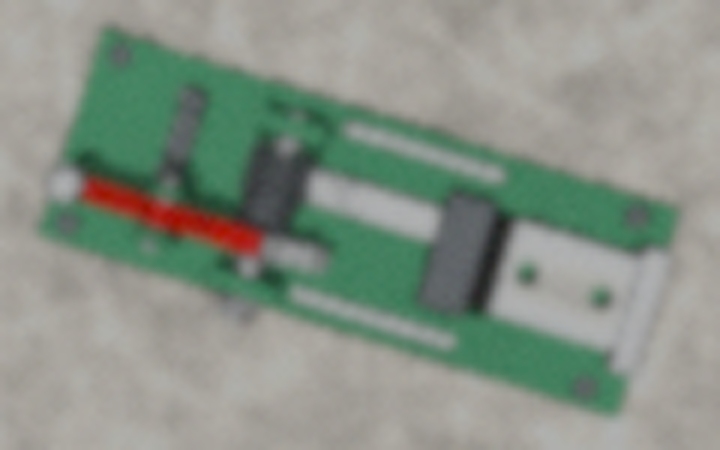

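The clamp is centred near (452,233) with its +y axis at about 72.7° from world x, and the tray is near (653,110). In the crop, the button is the grey disc at (65,185). The block between pad and fence, (490–640, 225–345) with two bores, is aluminium rather than pink. I'm moving above the button with the fingers shut.

```bash
python3 -m crank '[{"dx":0.0215,"dy":-0.0207},{"dx":0.0215,"dy":-0.0207},{"dx":0.0215,"dy":-0.0207},{"dx":0.0215,"dy":-0.0207},{"dx":0.0215,"dy":-0.0207},{"dx":0.0215,"dy":-0.0207},{"dx":0.0215,"dy":-0.0207},{"dx":0.0215,"dy":-0.0207},{"dx":0.0215,"dy":-0.0207},{"dx":0.0215,"dy":-0.0207},{"dx":0.0215,"dy":-0.0207},{"dx":0.0215,"dy":-0.0207},{"dx":0.0215,"dy":-0.0207},{"dx":0.0215,"dy":-0.0207},{},{},{}]' 0
cat >> h.py <<'E'
def wrist():
    from rig import sensors,optics
    from scipy.spatial.transform import Rotation as R
    s=sensors.observe();im=optics.get_image("wrist")
    T=np.eye(4);T[:3,:3]=R.from_rotvec(s["tcp_rot"]).as_matrix();T[:3,3]=s["position"]
    im["T"]=T@im["hand_eye"];return s,im
E
python3 - <<'E'
from h import *;import pickle
s,im=wrist();pickle.dump((s,im),open("w1.pkl","wb"))
cv2.imwrite("pics/w1.png",im["color"][:,:,::-1]);np.set_printoptions(suppress=True,precision=3)
print(s["t"],s["position"],s["tcp_rot"],s["contact_force"],im["hand_eye"],im["T"],im["K"])
E
```

```text
0.1 [160.231 655.254 228.469] [ 3.118 -0.376 -0.   ] [0.415 0.762 0.34 ] [[  -0.002   -0.964   -0.267   68.043]
 [   1.      -0.002   -0.001   -0.34 ]
 [   0.001   -0.267    0.964 -144.063]
 [   0.       0.       0.       1.   ]] [[ -0.239  -0.936  -0.259 226.436]
 [ -0.971   0.231   0.063 639.631]
 [  0.001   0.266  -0.964 372.541]
 [  0.      0.      0.      1.   ]] [[323.232   0.    278.629]
 [  0.    323.232 207.013]
 [  0.      0.      1.   ]]$[0]: bad value
```

View pics/w1.png

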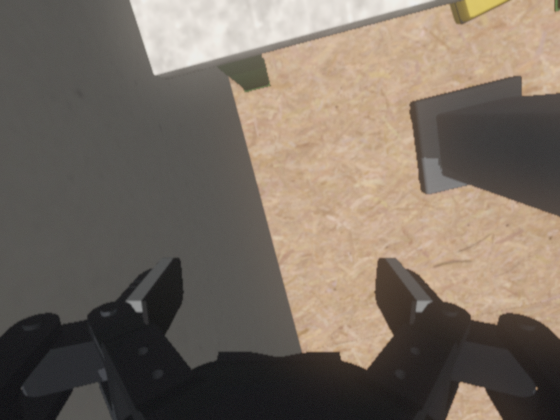

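The move was refused, so this view still shows the bench edge and floor. The rows probably need all four keys.

```bash
python3 -m crank '[{"dx":0.0215,"dy":-0.0207,"dz":0,"roll":0}]' 0; sed -i 's/^$//' h.py
```

```text
t: 0.23
position: [179.7, 636.9, 228.0]
tcp_rot: [3.119, -0.371, -0.0]
contact_force: [0.7, -0.4, 0.5]
finger_gap: 75.0
gripper_force: 0.0
```

```bash
python3 -m crank '[{"dx":0.0215,"dy":-0.0207,"dz":0,"roll":0},{"dx":0.0215,"dy":-0.0207,"dz":0,"roll":0},{"dx":0.0215,"dy":-0.0207,"dz":0,"roll":0},{"dx":0.0215,"dy":-0.0207,"dz":0,"roll":0},{"dx":0.0215,"dy":-0.0207,"dz":0,"roll":0},{"dx":0.0215,"dy":-0.0207,"dz":0,"roll":0},{"dx":0.0215,"dy":-0.0207,"dz":0,"roll":0},{"dx":0.0215,"dy":-0.0207,"dz":0,"roll":0},{"dx":0.0215,"dy":-0.0207,"dz":0,"roll":0},{"dx":0.0215,"dy":-0.0207,"dz":0,"roll":0},{"dx":0.0215,"dy":-0.0207,"dz":0,"roll":0},{"dx":0.0215,"dy":-0.0207,"dz":0,"roll":0},{"dx":0.0215,"dy":-0.0207,"dz":0,"roll":0},{"dx":0,"dy":0,"dz":0,"roll":0},{"dx":0,"dy":0,"dz":0,"roll":0},{"dx":0,"dy":0,"dz":0,"roll":0}]' 0
python3 - <<'E'
from h import *;import pickle
s,im=wrist();pickle.dump((s,im),open("w1.pkl","wb"))
cv2.imwrite("pics/w2.png",im["color"][:,:,::-1]);np.set_printoptions(suppress=True,precision=3)
W=world(im,im["T"]);H,S,V=np.moveaxis(cv2.cvtColor(im["color"],cv2.COLOR_RGB2HSV),-1,0)
ok=im["depth"]>0
g=ok&(H>55)&(H<90)&(S>110)&(abs(W[...,2]-12)<8)
print(s["t"],s["position"],"green",rect(W[g]),np.median(W[g],0))
r=ok&((H<5)|(H>174))&(S>190)&(W[...,2]>40);print("red",rect(W[r]),np.median(W[r],0))
E
```

```text
t: 1.57
position: [461.3, 365.7, 229.1]
tcp_rot: [3.119, -0.377, -0.001]
contact_force: [0.1, 1.1, 0.3]
finger_gap: 0.0
gripper_force: 0.0
1.5667 [461.278 365.706 229.064] green (array([0., 0.]), array([0., 0.]), 0.0) [nan nan nan]
red (array([0., 0.]), array([0., 0.]), 0.0) [nan nan nan]
  return _methods._mean(a, axis=axis, dtype=dtype,
  ret = um.true_divide(
```

View pics/w2.png

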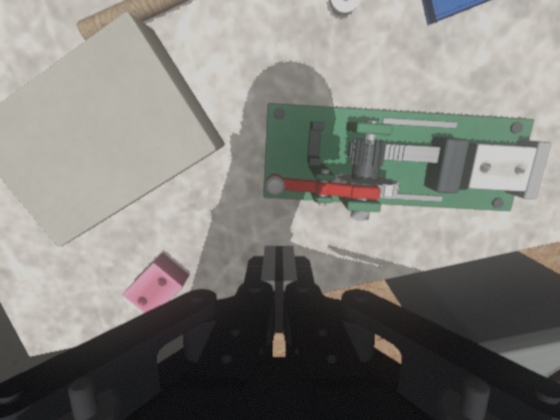

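The wrist view shows the plate clearly. The button is at (276,186), the pawl runs right from it, and the block is at (505,167). The shut fingertips are at (279,250). My mask came out empty, so I'm checking the depth.

Run:
```python
from h import *;import pickle
np.set_printoptions(suppress=True,precision=1)
s,im=pickle.load(open("w1.pkl","rb"));d=im["depth"];W=world(im,im["T"])
print("frac valid",(d>0).mean(),d.max())
for u,v in[(276,186),(276,190),(272,184),(290,150),(270,108),(290,186),(350,190),(505,167),(279,250)]:print((u,v),d[v,u],W[v,u],cv2.cvtColor(im["color"],cv2.COLOR_RGB2HSV)[v,u])
# plate corners -> z=12 plane
C=im["T"][:3,3]
def ray(u,v,z):
    r=im["T"][:3,:3]@np.linalg.inv(im["K"])@[u,v,1];return C+r*(z-C[2])/r[2]
for c in[(267,103),(533,119),(513,211),(264,198)]:print(c,ray(*c,12))
for z in(80,93,106):print("button",z,ray(276,186,z))
for c in[(474,146),(535,150),(523,191),(468,187)]:print("block",ray(*c,44))
```

```text
frac valid 0.9962202380952381 1500.9219
(276, 186) 289.87115 [470.6 366.5  88.7] [ 15   4 119]
(276, 190) 291.4659 [466.9 367.4  88.1] [  0   2 117]
(272, 184) 289.81155 [473.2 369.5  88.3] [ 15   4 124]
(290, 150) 356.14197 [491.  346.1  13.1] [70 71 94]
(270, 108) 345.68115 [539.2 356.6  11.7] [ 68  55 106]
(290, 186) 298.56616 [465.8 354.4  80.2] [  2 145 120]
(350, 190) 287.12784 [452.  303.3  92.3] [  1 155 184]
(505, 167) 330.69058 [424.5 136.9  43.4] [ 17   9 194]
(279, 250) 144.48563 [472.1 363.5 239. ] [15 21 49]
(267, 103) [544.9 358.5  12. ]
(533, 119) [460.2  84.3  12. ]
(513, 211) [360.4 110.6  12. ]
(264, 198) [444.9 387.8  12. ]
button 80 [468.9 367.   80. ]
button 93 [471.5 366.2  93. ]
button 106 [474.1 365.5 106. ]
block [453.7 166.3  44. ]
block [434.9 107.   44. ]
block [394.8 120.6  44. ]
block [412.8 175.8  44. ]
```

The corner fit puts the clamp at (452.6,235.3) with yaw y-axis 72.9°, and the predicted button at (470.3,368). Depth gives (470.6,366.5) with its top at z about 88.5, which is inside the 80–106 range. The block is at about (424,141) with its top at 43.4, close to the expected 44. Contact should come at TCP z about 110.5, so I'll descend to about 118 first.

```bash
python3 -m crank '[{"dx":0.009,"dy":0.0015,"dz":-0.015,"roll":0},{"dx":0,"dy":0,"dz":-0.025,"roll":0},{"dx":0,"dy":0,"dz":-0.025,"roll":0},{"dx":0,"dy":0,"dz":-0.025,"roll":0},{"dx":0,"dy":0,"dz":-0.015,"roll":0},{"dx":0,"dy":0,"dz":-0.005,"roll":0},{"dx":0,"dy":0,"dz":0,"roll":0},{"dx":0,"dy":0,"dz":0,"roll":0},{"dx":0,"dy":0,"dz":0,"roll":0}]' 0
```

```text
t: 2.37
position: [470.7, 368.4, 120.8]
tcp_rot: [-3.117, 0.374, -0.002]
contact_force: [0.1, -0.4, 0.6]
finger_gap: -0.1
gripper_force: 0.0
```

```bash
python3 -m crank '[{"dx":0,"dy":-0.001,"dz":-0.003,"roll":0},{"dx":0,"dy":0,"dz":-0.002,"roll":0},{"dx":0,"dy":0,"dz":0,"roll":0},{"dx":0,"dy":0,"dz":0,"roll":0}]' 0
python3 -m crank '[{"dx":0,"dy":0,"dz":-0.001,"roll":0},{"dx":0,"dy":0,"dz":-0.001,"roll":0},{"dx":0,"dy":0,"dz":0,"roll":0},{"dx":0,"dy":0,"dz":0,"roll":0}]' 0
```

```text
t: 2.7
position: [470.4, 366.3, 114.5]
tcp_rot: [-3.119, 0.376, -0.0]
contact_force: [0.4, 0.3, 0.5]
finger_gap: -0.2
gripper_force: 0.0
t: 3.03
position: [470.3, 366.3, 112.2]
tcp_rot: [3.119, -0.376, -0.0]
contact_force: [0.1, -0.1, 0.4]
finger_gap: -0.0
gripper_force: 0.0
```

```bash
python3 -m crank '[{"dx":0,"dy":0,"dz":-0.001,"roll":0},{"dx":0,"dy":0,"dz":0,"roll":0},{"dx":0,"dy":0,"dz":0,"roll":0}]' 0
python3 -m crank '[{"dx":0,"dy":0,"dz":-0.001,"roll":0},{"dx":0,"dy":0,"dz":0,"roll":0},{"dx":0,"dy":0,"dz":0,"roll":0}]' 0
```

```text
t: 3.28
position: [470.3, 366.3, 111.2]
tcp_rot: [3.119, -0.376, -0.0]
contact_force: [0.1, -0.2, -1.1]
finger_gap: 0.0
gripper_force: 0.0
t: 3.53
position: [470.3, 366.3, 110.2]
tcp_rot: [3.119, -0.376, -0.0]
contact_force: [-0.1, 0.8, 0.2]
finger_gap: 0.0
gripper_force: 0.0
```

```bash
python3 -m crank '[{"dx":0,"dy":0,"dz":-0.001,"roll":0},{"dx":0,"dy":0,"dz":0,"roll":0},{"dx":0,"dy":0,"dz":0,"roll":0}]' 0
python3 -m crank '[{"dx":0,"dy":0,"dz":-0.001,"roll":0},{"dx":0,"dy":0,"dz":0,"roll":0},{"dx":0,"dy":0,"dz":0,"roll":0}]' 0
```

```text
t: 3.78
position: [470.3, 366.3, 109.3]
tcp_rot: [3.119, -0.376, -0.0]
contact_force: [0.5, -0.0, 0.1]
finger_gap: -0.3
gripper_force: 0.0
t: 4.03
position: [470.3, 366.3, 108.2]
tcp_rot: [3.119, -0.376, -0.0]
contact_force: [0.2, 1.1, -0.6]
finger_gap: -0.0
gripper_force: 0.0
```

```bash
for i in 1; do python3 -m crank '[{"dx":0,"dy":0,"dz":-0.001,"roll":0},{"dx":0,"dy":0,"dz":0,"roll":0},{"dx":0,"dy":0,"dz":0,"roll":0}]' 0; done
python3 -m crank '[{"dx":0,"dy":0,"dz":-0.001,"roll":0},{"dx":0,"dy":0,"dz":0,"roll":0},{"dx":0,"dy":0,"dz":0,"roll":0}]' 0
```

```text
t: 4.28
position: [470.3, 366.3, 107.2]
tcp_rot: [3.119, -0.376, -0.0]
contact_force: [0.1, 0.5, -1.0]
finger_gap: -0.1
gripper_force: 0.0
t: 4.53
position: [470.3, 366.3, 106.2]
tcp_rot: [3.119, -0.376, -0.0]
contact_force: [-0.2, -0.1, -0.5]
finger_gap: -0.2
gripper_force: 0.0
```

There is still no contact at a nominal tip height of 84 mm, so I'll look before going further.

Run:
```python
from h import *;import pickle
from rig import optics
s,im=wrist();sd=optics.get_image("side");pickle.dump((s,im,sd),open("w3.pkl","wb"))
M=sd["world_to_cam"];p=M[:3,:3]@np.array([470,367,88])+M[:3,3];uv=sd["K"]@p/p[2];print(uv)
u,v=map(int,uv[:2]);c1=cv2.resize(sd["color"][v-50:v+50,u-50:u+50],(400,400),interpolation=cv2.INTER_CUBIC)
c2=cv2.resize(im["color"][170:320,205:355],(400,400),interpolation=cv2.INTER_CUBIC)
cv2.imwrite("pics/c3.png",np.hstack([c1,c2])[:,:,::-1])
```

```text
[211.08051892 197.05207679   1.        ]
```

View pics/c3.png

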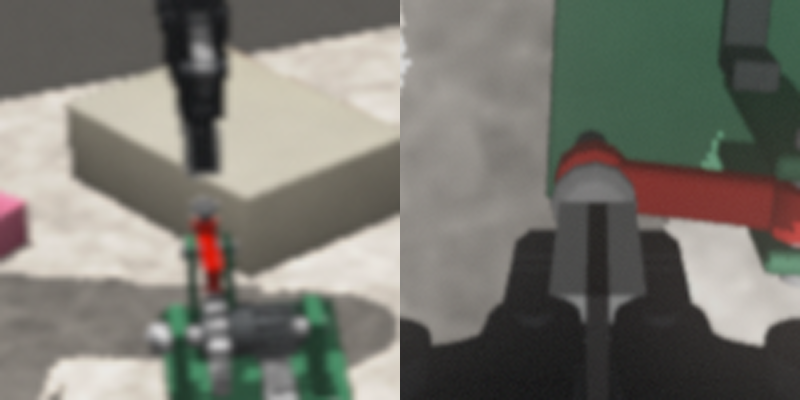

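The side crop shows the fingertip at crop (203,172), still well above the button top at (207,200). The wrist crop shows the tip lined up over the dome. I'm measuring the tip height from both cameras.

Run:
```python
from h import *;import pickle
np.set_printoptions(suppress=True,precision=1)
s,im,sd=pickle.load(open("w3.pkl","rb"));W=world(im,im["T"])
print(s["position"])
for u in(270,279,288):
  for v in(236,240,243,246,248,250,255,265,275):print((u,v),im["depth"][v,u],W[v,u])
Ws=world(sd)
for v in range(180,206,2):print("side",v,sd["depth"][v,210:216],Ws[v,212])
```

```text
[470.3 366.3 106.2]
(270, 236) 173.70251 [478.  369.8  87. ]
(270, 240) 173.28522 [476.2 370.2  88. ]
(270, 243) 173.09581 [474.7 370.6  88.6]
(270, 246) 147.71945 [482.5 367.9 112.7]
(270, 248) 145.7251 [482.4 367.9 114.8]
(270, 250) 143.59183 [482.4 367.9 117. ]
(270, 255) 139.72823 [481.8 367.9 121.1]
(270, 265) 129.45255 [482.1 367.5 131.7]
(270, 275) 120.231186 [482.5 367.2 141.2]
(279, 236) 172.44908 [477.3 365.   88.2]
(279, 240) 173.02913 [475.1 365.5  88.2]
(279, 243) 172.65257 [473.7 365.8  89. ]
(279, 246) 147.96457 [481.4 364.  112.4]
(279, 248) 146.52237 [481.1 364.  114. ]
(279, 250) 143.4005 [481.5 364.  117.2]
(279, 255) 138.79642 [481.2 364.  122. ]
(279, 265) 128.81473 [481.5 364.  132.3]
(279, 275) 120.68074 [481.4 364.  140.7]
(288, 236) 175.41449 [475.1 360.5  85.4]
(288, 240) 173.6269 [473.7 360.9  87.7]
(288, 243) 174.23117 [472.  361.3  87.5]
(288, 246) 149.3579 [479.9 360.1 111.1]
(288, 248) 146.05846 [480.3 360.  114.4]
(288, 250) 145.42108 [479.7 360.2 115.3]
(288, 255) 138.36313 [480.5 360.2 122.4]
(288, 265) 128.77707 [480.6 360.5 132.3]
(288, 275) 120.81
[... 273 characters left out ...]
2 1250.1 1245.5 1255.4] [471.1 358.5 120.2]
side 188 [1249.8 1247.7 1247.2 1250.  1251.1 1251. ] [468.4 351.4 118.8]
side 190 [1255.  1261.9 1256.6 1259.2 1257.2 1257.7] [470.2 357.6 110.5]
side 192 [1376.5 1371.2 1371.1 1369.2 1363.7 1363. ] [502.3 453.7  55.3]
side 194 [1377.5 1378.9 1372.5 1368.2 1363.1 1366.1] [501.6 452.8  50.3]
side 196 [1383.5 1273.9 1277.7 1273.7 1370.  1367. ] [473.4 369.9  88.7]
side 198 [1269.6 1265.1 1267.  1271.4 1269.5 1276.6] [469.3 358.8  89.4]
side 200 [1262.2 1267.6 1269.8 1270.1 1273.6 1369.7] [469.2 359.2  84. ]
side 202 [1277.9 1277.2 1276.5 1277.4 1278.5 1278.5] [470.1 362.9  76.8]
side 204 [1275.6 1263.6 1256.1 1264.1 1257.5 1277.5] [463.4 343.7  82.1]
```

Both cameras agree on two points: the button top is at z about 88.5, and the actual tip is at z about 109–111 with TCP z at 106. The tip therefore sits 3–5 mm above the TCP rather than 22 mm ahead of it, and contact should come at TCP z about 84–86. Laterally it is centred.

```bash
python3 -m crank '[{"dx":0,"dy":0,"dz":-0.004,"roll":0},{"dx":0,"dy":0,"dz":-0.004,"roll":0},{"dx":0,"dy":0,"dz":-0.003,"roll":0},{"dx":0,"dy":0,"dz":-0.002,"roll":0},{"dx":0,"dy":0,"dz":-0.001,"roll":0},{"dx":0,"dy":0,"dz":0,"roll":0},{"dx":0,"dy":0,"dz":0,"roll":0}]' 0
python3 -m crank '[{"dx":0,"dy":0,"dz":-0.001,"roll":0},{"dx":0,"dy":0,"dz":-0.001,"roll":0},{"dx":0,"dy":0,"dz":0,"roll":0},{"dx":0,"dy":0,"dz":0,"roll":0}]' 0
python3 -m crank '[{"dx":0,"dy":0,"dz":-0.001,"roll":0},{"dx":0,"dy":0,"dz":0,"roll":0},{"dx":0,"dy":0,"dz":0,"roll":0}]' 0
```

```text
t: 5.22
position: [470.4, 366.3, 92.2]
tcp_rot: [3.119, -0.376, -0.0]
contact_force: [-0.3, 0.6, 0.5]
finger_gap: 0.3
gripper_force: 0.0
t: 5.55
position: [470.3, 366.3, 90.3]
tcp_rot: [3.119, -0.376, 0.0]
contact_force: [0.2, -0.1, -0.5]
finger_gap: 0.1
gripper_force: 0.0
t: 5.8
position: [470.3, 366.3, 89.3]
tcp_rot: [3.119, -0.376, -0.0]
contact_force: [-0.2, -0.2, -0.3]
finger_gap: 0.5
gripper_force: 0.0
```

```bash
python3 -m crank '[{"dx":0,"dy":0,"dz":-0.001,"roll":0},{"dx":0,"dy":0,"dz":0,"roll":0},{"dx":0,"dy":0,"dz":0,"roll":0}]' 0
python3 -m crank '[{"dx":0,"dy":0,"dz":-0.001,"roll":0},{"dx":0,"dy":0,"dz":0,"roll":0},{"dx":0,"dy":0,"dz":0,"roll":0}]' 0
python3 -m crank '[{"dx":0,"dy":0,"dz":-0.001,"roll":0},{"dx":0,"dy":0,"dz":0,"roll":0},{"dx":0,"dy":0,"dz":0,"roll":0}]' 0
```

```text
t: 6.05
position: [470.3, 366.3, 88.2]
tcp_rot: [3.119, -0.376, -0.0]
contact_force: [0.2, 0.3, 0.2]
finger_gap: 0.1
gripper_force: 0.0
t: 6.3
position: [470.4, 366.5, 87.5]
tcp_rot: [-3.119, 0.376, -0.0]
contact_force: [-0.1, -0.1, 0.8]
finger_gap: -0.2
gripper_force: 0.8
t: 6.55
position: [470.5, 366.6, 86.6]
tcp_rot: [-3.118, 0.375, -0.001]
contact_force: [0.4, 0.9, 3.3]
finger_gap: 0.3
gripper_force: 1.7
```

```bash
python3 -m crank '[{"dx":0,"dy":0,"dz":-0.001,"roll":0},{"dx":0,"dy":0,"dz":0,"roll":0},{"dx":0,"dy":0,"dz":0,"roll":0}]' 0
```

```text
t: 6.8
position: [470.6, 366.8, 85.7]
tcp_rot: [-3.118, 0.375, -0.001]
contact_force: [-1.1, 0.3, 5.2]
finger_gap: 0.1
gripper_force: 2.5
```

Contact began at TCP z about 87.5. I'm pressing on in 1 mm steps to about 80.5, watching the force.

```bash
python3 -m crank '[{"dx":0,"dy":0,"dz":-0.001,"roll":0},{"dx":0,"dy":0,"dz":0,"roll":0}]' 0
python3 -m crank '[{"dx":0,"dy":0,"dz":-0.001,"roll":0},{"dx":0,"dy":0,"dz":0,"roll":0}]' 0
```

```text
t: 6.97
position: [470.6, 366.8, 84.9]
tcp_rot: [-3.118, 0.375, -0.001]
contact_force: [-1.4, 0.3, 6.0]
finger_gap: -0.0
gripper_force: 3.2
t: 7.13
position: [470.7, 366.9, 84.1]
tcp_rot: [-3.118, 0.375, -0.001]
contact_force: [-1.2, 0.6, 6.9]
finger_gap: -0.0
gripper_force: 3.6
```

```bash
python3 -m crank '[{"dx":0,"dy":0,"dz":-0.001,"roll":0},{"dx":0,"dy":0,"dz":0,"roll":0}]' 0
```

```text
t: 7.3
position: [470.7, 367.1, 82.9]
tcp_rot: [-3.118, 0.375, -0.001]
contact_force: [-1.0, 0.9, 7.5]
finger_gap: 0.3
gripper_force: 3.4
```

```bash
python3 -m crank '[{"dx":0,"dy":0,"dz":-0.001,"roll":0},{"dx":0,"dy":0,"dz":0,"roll":0}]' 0
```

```text
t: 7.47
position: [470.8, 367.2, 82.0]
tcp_rot: [-3.118, 0.375, -0.002]
contact_force: [-1.8, 1.3, 8.4]
finger_gap: -0.2
gripper_force: 4.0
```

```bash
python3 -m crank '[{"dx":0,"dy":0,"dz":-0.001,"roll":0},{"dx":0,"dy":0,"dz":0,"roll":0}]' 0
```

```text
t: 7.63
position: [470.8, 367.2, 81.2]
tcp_rot: [-3.117, 0.375, -0.002]
contact_force: [-1.7, 0.1, 9.3]
finger_gap: 0.2
gripper_force: 4.4
```

```bash
python3 -m crank '[{"dx":0,"dy":0,"dz":-0.001,"roll":0},{"dx":0,"dy":0,"dz":0,"roll":0},{"dx":0,"dy":0,"dz":0,"roll":0}]' 0
```

```text
t: 7.88
position: [470.9, 367.3, 80.4]
tcp_rot: [-3.117, 0.375, -0.002]
contact_force: [-3.0, 1.6, 10.6]
finger_gap: 0.0
gripper_force: 4.9
```

```bash
cat >> h.py <<'E'
def jaw(im):
    "dark run of jaw top (z 47) along the clamp's y at x=+12..+22 in the top image"
    e=np.array([.2935,.956]);n=np.array([.956,-.2935]);ys=np.arange(-80,10,1.);out=[]
    M=im["world_to_cam"];g=cv2.cvtColor(im["color"],cv2.COLOR_RGB2GRAY)
    pr=[]
    for y in ys:
        P=np.array([[*(np.array([452.6,235.3])+x*n+y*e),47] for x in(14,17,20)])
        c=P@M[:3,:3].T+M[:3,3];uv=(c@im["K"].T);uv=(uv[:,:2]/uv[:,2:]).astype(np.float32)
        pr.append(cv2.remap(g,uv[:,0],uv[:,1],cv2.INTER_LINEAR).mean())
    return ys,np.array(pr)
E
python3 - <<'E'
from h import *;import pickle
from rig import optics
a=jaw(pickle.load(open("d0.pkl","rb"))["top"]);b=jaw(optics.get_image("top"))
for y,p,q in list(zip(a[0],a[1],b[1]))[::4]:print(int(y),int(p),int(q))
E
```

```text
-80 171 179
-76 168 177
-72 139 157
-68 76 121
-64 43 105
-60 67 78
-56 94 46
-52 100 46
-48 100 74
-44 97 97
-40 95 105
-36 113 105
-32 136 104
-28 143 102
-24 143 115
-20 144 143
-16 144 151
-12 144 149
-8 145 152
-4 143 151
0 143 153
4 136 150
8 130 150
```

The dark pad has moved from y about -64 to -54, so the jaw is running back. Holding.

```bash
python3 -m crank '[{"dx":0,"dy":0,"dz":0,"roll":0},{"dx":0,"dy":0,"dz":0,"roll":0},{"dx":0,"dy":0,"dz":0,"roll":0},{"dx":0,"dy":0,"dz":0,"roll":0},{"dx":0,"dy":0,"dz":0,"roll":0},{"dx":0,"dy":0,"dz":0,"roll":0},{"dx":0,"dy":0,"dz":0,"roll":0},{"dx":0,"dy":0,"dz":0,"roll":0},{"dx":0,"dy":0,"dz":0,"roll":0},{"dx":0,"dy":0,"dz":0,"roll":0},{"dx":0,"dy":0,"dz":0,"roll":0},{"dx":0,"dy":0,"dz":0,"roll":0},{"dx":0,"dy":0,"dz":0,"roll":0},{"dx":0,"dy":0,"dz":0,"roll":0},{"dx":0,"dy":0,"dz":0,"roll":0},{"dx":0,"dy":0,"dz":0,"roll":0},{"dx":0,"dy":0,"dz":0,"roll":0},{"dx":0,"dy":0,"dz":0,"roll":0}]' 0
python3 - <<'E'
from h import *
from rig import optics
b=jaw(optics.get_image("top"))
print([(int(y),int(q)) for y,q in zip(*b)][::3])
E
```

```text
t: 9.43
position: [470.9, 367.3, 80.5]
tcp_rot: [-3.117, 0.375, -0.002]
contact_force: [-2.4, 0.2, 9.5]
finger_gap: 0.2
gripper_force: 4.9
[(-80, 179), (-77, 178), (-74, 169), (-71, 147), (-68, 122), (-65, 112), (-62, 111), (-59, 111), (-56, 111), (-53, 107), (-50, 90), (-47, 64), (-44, 45), (-41, 53), (-38, 70), (-35, 87), (-32, 99), (-29, 104), (-26, 106), (-23, 104), (-20, 104), (-17, 103), (-14, 112), (-11, 133), (-8, 146), (-5, 150), (-2, 153), (1, 153), (4, 150), (7, 149)]
```

```bash
python3 -m crank '[{"dx":0,"dy":0,"dz":0,"roll":0},{"dx":0,"dy":0,"dz":0,"roll":0},{"dx":0,"dy":0,"dz":0,"roll":0},{"dx":0,"dy":0,"dz":0,"roll":0},{"dx":0,"dy":0,"dz":0,"roll":0},{"dx":0,"dy":0,"dz":0,"roll":0},{"dx":0,"dy":0,"dz":0,"roll":0},{"dx":0,"dy":0,"dz":0,"roll":0},{"dx":0,"dy":0,"dz":0,"roll":0},{"dx":0,"dy":0,"dz":0,"roll":0},{"dx":0,"dy":0,"dz":0,"roll":0},{"dx":0,"dy":0,"dz":0,"roll":0},{"dx":0,"dy":0,"dz":0,"roll":0},{"dx":0,"dy":0,"dz":0,"roll":0},{"dx":0,"dy":0,"dz":0,"roll":0}]' 0
python3 - <<'E'
from h import *;import pickle
from rig import optics
a=jaw(pickle.load(open("d0.pkl","rb"))["top"]);b=jaw(optics.get_image("top"))
m=lambda y,p:[np.interp(t,p[k:k+l],y[k:k+l]) for k,l,t in[(int(np.argmin(p)),len(p)-int(np.argmin(p)),125)]]
for A in(a,b):
    k=int(np.argmin(A[1]));j=k+np.argmax(A[1][k:]>122);print(A[0][k],A[0][j])
E
```

```text
t: 10.73
position: [470.8, 367.3, 80.5]
tcp_rot: [-3.117, 0.375, -0.002]
contact_force: [-2.4, -0.0, 10.6]
finger_gap: 0.1
gripper_force: 4.9
-64.0 -34.0
-44.0 -12.0
```

The jaw moved about 20–22 mm by this rough measure. The pawl angle is only about 0.14, so I'll press 0.7 mm more and measure again with correlation from both cameras.

```bash
python3 -m crank '[{"dx":0,"dy":0,"dz":-0.0007,"roll":0},{"dx":0,"dy":0,"dz":0,"roll":0},{"dx":0,"dy":0,"dz":0,"roll":0},{"dx":0,"dy":0,"dz":0,"roll":0},{"dx":0,"dy":0,"dz":0,"roll":0},{"dx":0,"dy":0,"dz":0,"roll":0},{"dx":0,"dy":0,"dz":0,"roll":0},{"dx":0,"dy":0,"dz":0,"roll":0}]' 0
python3 - <<'E'
from h import *;import pickle
from rig import optics
d=pickle.load(open("d0.pkl","rb"))
e=np.array([.2935,.956]);n=np.array([.956,-.2935]);c=np.array([452.6,235.3])
def rectify(im,z=47):
    P=np.array([[*(c+x*n+y*e),z] for x,y in[(-60,-150),(60,-150),(60,150),(-60,150)]])
    q=(P@im["world_to_cam"][:3,:3].T+im["world_to_cam"][:3,3])@im["K"].T;q=(q[:,:2]/q[:,2:]).astype(np.float32)
    H=cv2.getPerspectiveTransform(q,np.float32([[0,0],[240,0],[240,600],[0,600]]));return cv2.warpPerspective(im["color"],H,(240,600))
out=[]
for k in("top","side"):
    b=optics.get_image(k);A,B=rectify(d[k]),rectify(b)
    g=lambda I:cv2.cvtColor(I,cv2.COLOR_RGB2GRAY)
    r=cv2.matchTemplate(g(B)[120:320,60:185],g(A)[150:235,68:178],cv2.TM_CCOEFF_NORMED);_,m,_,l=cv2.minMaxLoc(r);print(k,"shift mm",(l[1]+120-150)/2,"x",(l[0]-8)/2,m)
    out+=[A,B]
cv2.imwrite("pics/rect.png",np.hstack(out)[:,:,::-1][:480])
E
```

```text
t: 11.45
position: [470.9, 367.3, 79.9]
tcp_rot: [-3.117, 0.375, -0.002]
contact_force: [-2.7, -0.1, 9.9]
finger_gap: 0.4
gripper_force: 5.2
top shift mm 20.0 x 0.5 0.8061366677284241
side shift mm 22.5 x -0.5 0.8702278733253479
```

View pics/rect.png

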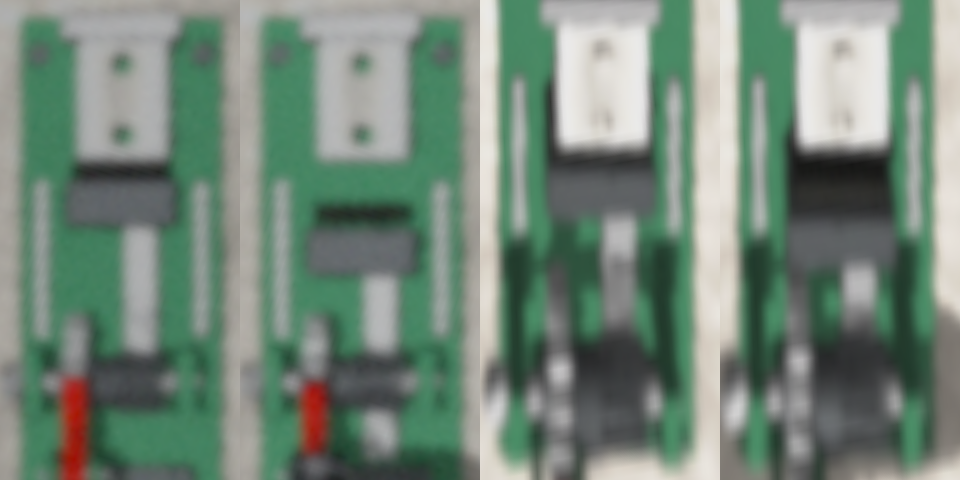

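The rectified top pair shows the jaw's rear edge moving from row 225 to 272, about 23.5 mm. The side pair shows 215 to 265, about 25 mm. It has been still for over a second, so the jaw is fully back, with the block standing by the fence. Now straight up off the button.

```bash
python3 -m crank '[{"dx":0,"dy":0,"dz":0.006,"roll":0},{"dx":0,"dy":0,"dz":0.015,"roll":0},{"dx":0,"dy":0,"dz":0.025,"roll":0},{"dx":0,"dy":0,"dz":0.025,"roll":0},{"dx":0,"dy":0,"dz":0.025,"roll":0},{"dx":0,"dy":0,"dz":0.025,"roll":0},{"dx":0,"dy":0,"dz":0,"roll":0}]' 0
python3 -c "
from rig import sensors
s=sensors.observe();print(s['q'],s['contact_force'])"
```

```text
t: 12.13
position: [472.1, 367.9, 204.8]
tcp_rot: [-3.114, 0.374, -0.007]
contact_force: [1.4, 1.3, 1.0]
finger_gap: 0.1
gripper_force: 0.0
[ 0.98924513  0.24668727 -0.20515143  0.00170335 -1.11184865  0.34169039] [1.35759826 1.32212668 1.00587804]
```

```bash
python3 -m crank '[{"dx":-0.0034,"dy":-0.0162,"dz":0,"roll":-0.1164},{"dx":-0.0034,"dy":-0.0162,"dz":0,"roll":-0.1164},{"dx":-0.0034,"dy":-0.0162,"dz":0,"roll":-0.1164},{"dx":-0.0034,"dy":-0.0162,"dz":0,"roll":-0.1164},{"dx":-0.0034,"dy":-0.0162,"dz":0,"roll":-0.1164},{"dx":-0.0034,"dy":-0.0162,"dz":0,"roll":-0.1164},{"dx":-0.0034,"dy":-0.0162,"dz":0,"roll":-0.1164},{"dx":-0.0034,"dy":-0.0162,"dz":0,"roll":-0.1164},{"dx":-0.0034,"dy":-0.0162,"dz":0,"roll":-0.1164},{"dx":-0.0034,"dy":-0.0162,"dz":0,"roll":-0.1164},{"dx":-0.0034,"dy":-0.0162,"dz":0,"roll":-0.1164},{"dx":-0.0034,"dy":-0.0162,"dz":0,"roll":-0.1164},{"dx":-0.0034,"dy":-0.0162,"dz":-0.02,"roll":-0.1164},{"dx":-0.0034,"dy":-0.0162,"dz":-0.02,"roll":-0.1164},{"dx":0,"dy":0,"dz":0,"roll":0},{"dx":0,"dy":0,"dz":0,"roll":0},{"dx":0,"dy":0,"dz":0,"roll":0}]' 1
python3 - <<'E'
from h import *;import pickle
from scipy.spatial.transform import Rotation as R
np.set_printoptions(suppress=True,precision=1)
s,im=wrist();pickle.dump((s,im),open("w4.pkl","wb"));W=world(im,im["T"])
Rm=R.from_rotvec(s["tcp_rot"]).as_matrix();print(s["t"],s["position"],"tool y deg",np.degrees(np.arctan2(Rm[1,1],Rm[0,1])),s["q"])
cv2.imwrite("pics/w4.png",im["color"][:,:,::-1])
hsv=cv2.cvtColor(im["color"],cv2.COLOR_RGB2HSV)
m=((abs(W[...,2]-44)<3)&(hsv[...,1]<45)&(hsv[...,2]>110)&(np.hypot(W[...,0]-424,W[...,1]-141)<60)).astype(np.uint8)
m=cv2.morphologyEx(m,cv2.MORPH_OPEN,np.ones((5,5)))
n,l,st,_=cv2.connectedComponentsWithStats(m)
for i in range(1,n):
    if st[i,4]>150:print("block top?",st[i],rect(W[l==i]),W[l==i][:,2].mean())
f=W[(im["depth"]<190)&(im["depth"]>0)];t=(f-s["position"])@Rm
for sg in(-1,1):
    k=t[(t[:,1]*sg>35)&(t[:,1]*sg<60)&(abs(t[:,0])<14)];print("finger tool frame z max",sg,np.percentile(k[:,2],[50,98,100]),np.percentile(k[:,1]*sg,[1,99]))
E
```

```text
t: 13.55
position: [423.1, 139.8, 159.9]
tcp_rot: [-1.868, 2.525, -0.0]
contact_force: [0.5, 0.1, 0.4]
finger_gap: 85.4
gripper_force: 0.0
13.55 [423.1 139.8 159.9] tool y deg 162.98278031952108 [ 0.8  0.  -0.6  0.  -1.  -1.1]
block top? [ 243  148   73   87 4522] (array([421.3, 133. ]), array([73.3, 58. ]), 72.86) 43.55399274171135
finger tool frame z max -1 [-64.  -19.5 -13.4] [37.8 59.9]
finger tool frame z max 1 [-66.1 -19.8 -13.7] [36.8 59.9]
```

View pics/w4.png

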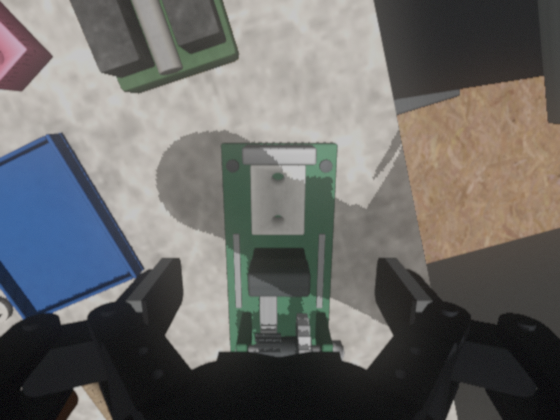

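The wrist view shows the jaw well back, at (280,270), and the block at cols 251–305, rows 165–235, just below the fence strip at rows 148–163. The open fingertips lie 14 mm behind the TCP, about 13 mm back from the shut position. They should be about 6 mm behind at a 45 mm opening, so the target is TCP z about 14. Next is the block centre without the fence.

Run:
```python
from h import *;import pickle
np.set_printoptions(suppress=True,precision=1)
s,im=pickle.load(open("w4.pkl","rb"))
C=im["T"][:3,3]
def ray(u,v,z):
    r=im["T"][:3,:3]@np.linalg.inv(im["K"])@[u,v,1];return C+r*(z-C[2])/r[2]
P=np.array([ray(*c,44)[:2] for c in[(251,165),(306,165),(304,235),(251,235)]]);print(P,P.mean(0),"sides",np.linalg.norm(P[1]-P[0]),np.linalg.norm(P[3]-P[0]),"off TCP",P.mean(0)-s["position"][:2])
n=np.array([.956,-.2935]);e=np.array([.2935,.956]);D=P.mean(0)-s["position"][:2];print("off along x,y clamp",D@n,D@e)
```

```text
[[436.2 104.2]
 [393.8 117.3]
 [411.8 174.5]
 [455.2 161.2]] [424.2 139.3] sides 44.30508039767511 59.996422220049524 off TCP [ 1.1 -0.5]
off along x,y clamp 1.2378497389597625 -0.11682109758310674
```

The block measures 44.3 x 60 mm and lies 1.2 mm from the TCP axis. Descending with a 1 mm correction.

```bash
python3 -m crank '[{"dx":0.001,"dy":0,"dz":-0.02,"roll":0},{"dx":0,"dy":0,"dz":-0.025,"roll":0},{"dx":0,"dy":0,"dz":-0.025,"roll":0},{"dx":0,"dy":0,"dz":-0.025,"roll":0},{"dx":0,"dy":0,"dz":-0.015,"roll":0},{"dx":0,"dy":0,"dz":-0.01,"roll":0},{"dx":0,"dy":0,"dz":0,"roll":0},{"dx":0,"dy":0,"dz":0,"roll":0},{"dx":0,"dy":0,"dz":0,"roll":0}]' 1
python3 -m crank '[{"dx":0,"dy":0,"dz":-0.008,"roll":0},{"dx":0,"dy":0,"dz":-0.008,"roll":0},{"dx":0,"dy":0,"dz":-0.006,"roll":0},{"dx":0,"dy":0,"dz":-0.004,"roll":0},{"dx":0,"dy":0,"dz":0,"roll":0},{"dx":0,"dy":0,"dz":0,"roll":0},{"dx":0,"dy":0,"dz":0,"roll":0}]' 1
```

```text
t: 14.35
position: [424.5, 140.4, 40.4]
tcp_rot: [-1.867, 2.525, -0.0]
contact_force: [-0.9, 0.5, 0.3]
finger_gap: 85.4
gripper_force: 0.0
t: 14.93
position: [423.8, 139.6, 13.6]
tcp_rot: [1.866, -2.527, 0.0]
contact_force: [-0.3, -0.4, 0.0]
finger_gap: 85.3
gripper_force: 0.0
```

```bash
python3 -m crank '[{"dx":0,"dy":0,"dz":0,"roll":0},{"dx":0,"dy":0,"dz":0,"roll":0},{"dx":0,"dy":0,"dz":0,"roll":0},{"dx":0,"dy":0,"dz":0,"roll":0},{"dx":0,"dy":0,"dz":0,"roll":0},{"dx":0,"dy":0,"dz":0,"roll":0},{"dx":0,"dy":0,"dz":0,"roll":0},{"dx":0,"dy":0,"dz":0,"roll":0},{"dx":0,"dy":0,"dz":0,"roll":0},{"dx":0,"dy":0,"dz":0,"roll":0}]' 0
```

```text
t: 15.77
position: [424.0, 139.7, 14.0]
tcp_rot: [-1.866, 2.526, -0.0]
contact_force: [-0.3, -0.6, 5.4]
finger_gap: 44.0
gripper_force: 61.4
```

Gripped at 44 mm with 61 N. The jaw was seen fully back after the button was released, so I can lift.

```bash
python3 -m crank '[{"dx":0,"dy":0,"dz":0.002,"roll":0},{"dx":0,"dy":0,"dz":0.003,"roll":0},{"dx":0,"dy":0,"dz":0.006,"roll":0},{"dx":0,"dy":0,"dz":0.01,"roll":0},{"dx":0,"dy":0,"dz":0.015,"roll":0},{"dx":0,"dy":0,"dz":0.02,"roll":0},{"dx":0,"dy":0,"dz":0.02,"roll":0},{"dx":0,"dy":0,"dz":0.01,"roll":0},{"dx":0,"dy":0,"dz":0,"roll":0},{"dx":0,"dy":0,"dz":0,"roll":0}]' 0
python3 - <<'E'
from h import *;import pickle
from rig import optics
s,im=wrist();cv2.imwrite("pics/w5.png",im["color"][:,:,::-1]);pickle.dump((s,im),open("w5.pkl","wb"))
W=world(im,im["T"]);H,S,V=np.moveaxis(cv2.cvtColor(im["color"],cv2.COLOR_RGB2HSV),-1,0)
from rig import optics
for k in("top","side"):
    d=optics.get_image(k);w=world(d);H,S,V=np.moveaxis(cv2.cvtColor(d["color"],cv2.COLOR_RGB2HSV),-1,0)
    m=(H>98)&(H<125)&(S>130)&(abs(w[...,0]-653)<110)&(abs(w[...,1]-110)<110)&(w[...,2]<30);print(k,rect(w[m]),m.sum())
print(s["contact_force"],s["finger_gap"],s["gripper_force"],s["q"])
E
```

```text
t: 16.6
position: [423.6, 139.5, 100.0]
tcp_rot: [-1.865, 2.527, 0.001]
contact_force: [0.1, 0.4, -2.4]
finger_gap: 44.0
gripper_force: 61.9
top (array([652.3, 111.3]), array([126.3, 145. ]), 6.54) 2160
side (array([652.5, 108.4]), array([132.7, 154.5]), 6.48) 2601
[ 0.07309304  0.37175038 -2.37951456] 43.96405051981899 61.93073272705078 [ 7.62525384e-01  1.13308237e-01 -6.52143485e-01 -3.35832383e-04
 -8.04167228e-01 -1.06117559e+00]
```

View pics/w5.png

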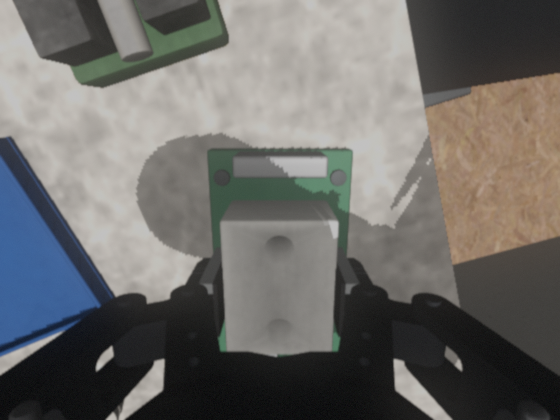

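The block is held level between the pads, its top visible at (280,240–350), with the empty clamp below. The tray is at (652.5,110), turned 6.5°. I'm carrying the block over it at height with a roll of +0.412 rad.

```bash
python3 -m crank '[{"dx":0.01,"dy":-0.0025,"dz":0,"roll":0.034},{"dx":0.019,"dy":-0.0025,"dz":0,"roll":0.034},{"dx":0.02,"dy":-0.0025,"dz":0,"roll":0.034},{"dx":0.02,"dy":-0.0025,"dz":0,"roll":0.034},{"dx":0.02,"dy":-0.0025,"dz":0,"roll":0.034},{"dx":0.02,"dy":-0.0025,"dz":0,"roll":0.034},{"dx":0.02,"dy":-0.0025,"dz":0,"roll":0.034},{"dx":0.02,"dy":-0.0025,"dz":0,"roll":0.034},{"dx":0.02,"dy":-0.0025,"dz":0,"roll":0.034},{"dx":0.02,"dy":-0.0025,"dz":0,"roll":0.034},{"dx":0.02,"dy":-0.0025,"dz":0,"roll":0.034},{"dx":0.02,"dy":-0.002,"dz":0,"roll":0.038},{"dx":0,"dy":0,"dz":0,"roll":0},{"dx":0,"dy":0,"dz":0,"roll":0},{"dx":0,"dy":0,"dz":0,"roll":0}]' 0
python3 -m crank '[{"dx":0,"dy":0,"dz":-0.02,"roll":0},{"dx":0,"dy":0,"dz":-0.025,"roll":0},{"dx":0,"dy":0,"dz":-0.02,"roll":0},{"dx":0,"dy":0,"dz":-0.01,"roll":0},{"dx":0,"dy":0,"dz":-0.005,"roll":0},{"dx":0,"dy":0,"dz":0,"roll":0},{"dx":0,"dy":0,"dz":0,"roll":0},{"dx":0,"dy":0,"dz":0,"roll":0}]' 0
```

```text
t: 18.0
position: [651.6, 109.7, 98.0]
tcp_rot: [2.341, -2.091, -0.002]
contact_force: [-0.6, 0.1, -1.4]
finger_gap: 43.8
gripper_force: 62.0
t: 18.67
position: [653.5, 110.5, 21.0]
tcp_rot: [-2.343, 2.09, -0.002]
contact_force: [0.0, 1.0, -1.8]
finger_gap: 43.9
gripper_force: 62.1
```

```bash
python3 -m crank '[{"dx":0,"dy":0,"dz":-0.005,"roll":0},{"dx":0,"dy":0,"dz":-0.004,"roll":0},{"dx":0,"dy":0,"dz":-0.003,"roll":0},{"dx":0,"dy":0,"dz":0,"roll":0},{"dx":0,"dy":0,"dz":0,"roll":0},{"dx":0,"dy":0,"dz":0,"roll":0}]' 0
python3 -m crank '[{"dx":0,"dy":0,"dz":-0.001,"roll":0},{"dx":0,"dy":0,"dz":-0.001,"roll":0},{"dx":0,"dy":0,"dz":0,"roll":0},{"dx":0,"dy":0,"dz":0,"roll":0}]' 0
```

```text
t: 19.17
position: [652.8, 110.0, 7.6]
tcp_rot: [2.344, -2.092, 0.0]
contact_force: [0.1, 0.1, -1.4]
finger_gap: 44.0
gripper_force: 62.1
t: 19.5
position: [653.0, 110.1, 6.1]
tcp_rot: [-2.344, 2.091, -0.001]
contact_force: [-0.5, 0.8, 3.7]
finger_gap: 44.1
gripper_force: 62.5
```

Floor contact at TCP 6.1, as expected. Now I release to a 64 mm opening and rise.

```bash
python3 -m crank '[{"dx":0,"dy":0,"dz":0,"roll":0},{"dx":0,"dy":0,"dz":0,"roll":0},{"dx":0,"dy":0,"dz":0,"roll":0},{"dx":0,"dy":0,"dz":0,"roll":0},{"dx":0,"dy":0,"dz":0,"roll":0},{"dx":0,"dy":0,"dz":0,"roll":0}]' 0.75
python3 -m crank '[{"dx":0,"dy":0,"dz":0.005,"roll":0},{"dx":0,"dy":0,"dz":0.01,"roll":0},{"dx":0,"dy":0,"dz":0.02,"roll":0},{"dx":0,"dy":0,"dz":0.025,"roll":0},{"dx":0,"dy":0,"dz":0.025,"roll":0},{"dx":0,"dy":0,"dz":0.025,"roll":0},{"dx":0,"dy":0,"dz":0.025,"roll":0},{"dx":0,"dy":0,"dz":0,"roll":0},{"dx":0,"dy":0,"dz":0,"roll":0},{"dx":0,"dy":0,"dz":0,"roll":0}]' 0.75
python3 - <<'E'
from h import *
s,im=wrist();W=world(im,im["T"]);np.set_printoptions(suppress=True,precision=1)
hsv=cv2.cvtColor(im["color"],cv2.COLOR_RGB2HSV)
m=(hsv[...,1]<60)&(np.hypot(W[...,0]-653,W[...,1]-110)<50)&(abs(W[...,2]-36)<6);print("block top",rect(W[m]),np.percentile(W[m][:,2],[5,50,95]))
c=im["color"];from rig import optics
t=optics.get_image("top")["color"];cv2.imwrite("pics/end.png",np.hstack([cv2.resize(c,(400,300)),cv2.resize(t[120:300,150:390],(400,300))])[:,:,::-1])
E
```

```text
t: 20.0
position: [652.7, 110.1, 5.5]
tcp_rot: [2.344, -2.092, -0.0]
contact_force: [0.3, 0.4, -0.5]
finger_gap: 63.8
gripper_force: 0.0
t: 20.83
position: [652.5, 110.1, 141.1]
tcp_rot: [-2.343, 2.092, -0.0]
contact_force: [0.0, -0.5, -1.1]
finger_gap: 64.3
gripper_force: 0.0
block top (array([653.9, 109.5]), array([45. , 59.5]), 6.77) [34.3 35.6 36.7]
```

View pics/end.png

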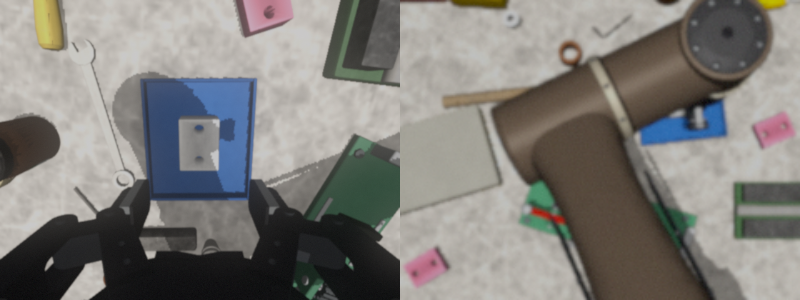

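The wrist half shows the block upright in the middle of the tray at (200,145). Its top measures z 35.6 (36 expected) and its centre is 1–2 mm from the tray's. The fingers are clear and the other things are undisturbed, so I'm handing in.

```bash
python3 -c "
from rig import order
print(order.sign_off())"
```

```text
the job is handed in; nothing more can be done
None
```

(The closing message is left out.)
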